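Put the caliper away in its case and fasten the catch

TASK

Put the sliding caliper away: lay it flat in the recess of its open wooden case with its jaws in the wide end, and shut the lid fully. Then turn the brass catch until it stands square across the lid, so that the case cannot open. Leave the other things on the bench where they are.

Things in the scene. Friction and masses are not known exactly. Their poses are not given: they have to be found in the camera images.
- vernier: sliding caliper lying flat, 220 mm long (its y), 64 mm across the jaws (x), 12 mm high, about 160 g, rigid, head closed. Origin: underside, mid-length; z up. Jaws at the +y end: y +75 to +110, x -32 to +32 mm. Black display head: x -7 to +21, y +30 to +90, z 0 to 12 mm, grasped across its 28 mm width. Plain beam: x -1 to +16, z 2 to 5 mm, on to y -110 mm.
- caliper_head (a point): centre of the caliper's display head (x +7, y +60 mm on the caliper), 6 mm above its underside: the place to grasp it, near the centre of mass; axes as the caliper's.
- caliper_case: wooden caliper case, fixed, 132 (x) by 250 mm (y); origin centre of underside, z up; front faces -x, lid hinged at the back (+x). Block 26 mm high; front rail x -66 to -42, 36 mm high. Recess floor at z 12.5: beam slot x -5 to +26, y -115.5 to +25; wide part with room for fingers x -34 to +56, y +25 to +70; jaw end x -34 to +40, y +70 to +115.5 mm.
- recess (a point): point on the recess floor (12.5 mm above the case's underside) where the caliper's origin belongs; axes as the case's: a seated caliper has the same x, y and z directions. Play about 5 mm each way.
- lid_hinge (a point): middle of the lid's hinge line, at x +66 mm, y 0, z 26 mm in the case; turns with the lid: the lid reaches along its own -x, +z is the lid's outer face (the top when shut).
- case_lid (a joint): lid angle, rad: 0 shut (level, its top flush with the rail), 1.57 upright, to 2.2 leaning back. Plain board 106 x 249 x 10 mm, 220 g; its outer face lies 10 mm above the hinge line when shut. A stiff hinge (0.16 N m) holds it wherever it is left.
- lid_edge (a point): middle of the lid's free front edge, on the outer face, 106 mm from the hinge line.
- catch (a joint): brass turn catch, rad: 0 when its bar lies along the rail to the case's +y end, negative when it points out over the front, 1.57 when square across the rail, pointing back (+x) over the lid. Turns about the vertical, stiff (0.05 N m), no stop. The lid cannot pass a catch turned over it. Bar 13 mm wide, 49 mm from pivot to tip, 38 to 43 mm above the case's underside.
- catch_pivot (a point): pivot of the catch, on top of the rail at its middle: x -54 mm, y 0, z 36 mm in the case.
- catch_knob (a point): middle of the round brass knob on the catch's bar, 36 mm from the pivot, 52.5 mm above the case's underside; knob 14 mm in diameter (9.6 mm at its neck), 17 mm tall, its top 60 mm above the case's underside.
- screwdriver: bystander: small screwdriver, 116 mm, lying in front of the case.
- brush: bystander: small hand brush, 125 mm, lying in front of the case.
- parts_pot_0: bystander: grey parts pot with lid, 42 mm wide, 20 mm high.
- loupe: bystander: black eye loupe, 36 mm wide, 30 mm high.

How it is judged:
By the outcome, as a careful person would: the job done as asked, in the order asked, and still so for the second after the job is handed in, with the robot touching nothing.
It also fails if it takes over 53 s, if anything falls off the work surface, if the arm or the gripper's body presses on something with over 40 N, if the wrist force passes 120 N, or if a joint passes its speed limit or range.

ROBOT

A 6-joint arm with a two-finger parallel gripper is mounted at the origin on a cart in front of the work surface, level with it; the furniture and walls round the work are solid. World frame = base frame: x ahead of the robot, y to its left, z up, the work surface at z = 0. Lengths are in m, angles in rad, forces in N, time in s.
With the tool pointing down it reaches from about 0.275 to 0.75 m from the base axis. Payload 10.2 kg.
Tool frame: the origin (TCP) lies midway between the tips of the shut fingers; the grasp point (between the pads) lies 19 mm behind it (env.hold_point_z is the distance from the TCP to the grasp point, in m); z points along the fingers, y is the line along which they close (so a half turn about z gives the same grasp; the last joint's range is limited). The gripper opens to 85 mm and grips with 20 to 120 N. Pads are 22 mm wide; open, the fingers measure 114 mm over their backs; the gripper's body (76 mm by 85 mm) begins 54 mm behind the grasp point. The pads swing forward as they close: fully open they stand 13 mm farther back than shut.
Start: joints at [0.953, 0.313, 1.498, -0, 1.331, -0.223], TCP at [0.202, 0.485, 0.231] pointing down, gripper open.
Joint ranges: [-2.94, 2.94], [-0.97, 2.17], [0.19, 2.56], [-1.23, 4.37], [0.02, 3.11], [-2.88, 2.88]. Speed limits (rad/s): [2.39, 2.39, 3.01, 3.14, 3.14, 3.14].

INTERFACE

Orientations are given as a unit quaternion [x, y, z, w].
In Python, from bench import env, kinematics, monitor, eyes, job gives the robot as it stands. The module is installed in compiled form; this text tells all that it offers. Calls block until the motion is done:
- env.reach(position, orientation): joint-space move of the TCP to a pose.
- env.movel(position, velocity=0.15, frame=None, guard=None): straight line of the TCP; frame=None keeps the orientation; velocity is the mean speed in m/s. With guard (N) it stops when the force on the tool has changed by that much, and returns True; else False.
- env.set_joints(angles): joint-space move.
- env.release() and env.close_gripper(effort=None): open the fingers fully, or close them until they stop; effort is the grip in N (None keeps the last).
- env.hold(seconds).
- kinematics.ik(position, orientation): joint angles nearest the present ones, or None.
- monitor.sense(): the state.
- eyes.grab_frame(name): name is "scene" or "top" or "wrist"; returns a dict with "frame" (420x560x3 uint8, red, green, blue), "mtx" (3x3 intrinsics, pixels), "k1" (the pictures are not rectified: a ray, as slopes to the right and down, at radius r is drawn at 1 + k1 r^2 times it, then the intrinsics apply), "view" (4x4, takes a point from world to camera coordinates). Camera axes: x right, y down, z forward; pixel columns grow to the right and rows downward; lengths in m; the calibration is good to about 2 mm. A picture is of the moment at which its call begins. There is no depth.
A pose or a line that the arm cannot do raises env.MotionError and nothing moves.
- job.hand_in(): hands the job in; it is judged then, once.
The state is a dict: "clock": time; "joints": joint angles; "qvel": joint speeds; "joint_efforts": joint torques, N m; "position": TCP position; "ee_rot": TCP orientation; "contact_force": force on the tool from outside, world axes, zero at the start; "ft_torque": the same for the moment, N m; "finger_gap": opening from 0.0 (shut) to 1.0 (fully open); "gripper_force": force on a finger pad.
Only numpy, scipy, OpenCV 4.12 (cv2) and the standard library are available. Lean on these libraries where they do the work, as an engineer would, in place of code of your own. Each camera call takes 0.05 s, during which the arm holds its last target. There are 200 camera calls.

## Working session

There is one attempt and no reset: what is moved stays moved. The work goes in short steps, each a Python script; the robot and the scene stay as the last script left them, time stands still between calls to the robot, and variables do not carry over. Pictures are saved under pics/ and viewed, at most 10 in all, crops included, and the job is handed in when it is done.

```bash
mkdir -p pics
cat > h.py <<'E'
import numpy as np, cv2
from bench import env, kinematics, monitor, eyes, job
from scipy.spatial.transform import Rotation as R
def ray(f,uv):
    K=f["mtx"];V=np.array(f["view"])
    p=np.array([(uv[0]-K[0][2])/K[0][0],(uv[1]-K[1][2])/K[1][1]])
    s=p.copy()
    for _ in range(20): s=p/(1+f["k1"]*(s@s))
    d=V[:3,:3].T@np.array([s[0],s[1],1.]); o=-V[:3,:3].T@V[:3,3]
    return o,d
def onz(f,uv,z):
    o,d=ray(f,uv); return o+d*(z-o[2])/d[2]
def proj(f,P):
    V=np.array(f["view"]);c=V[:3,:3]@np.array(P)+V[:3,3];s=c[:2]/c[2];s=s*(1+f["k1"]*(s@s));K=f["mtx"]
    return np.array([K[0][0]*s[0]+K[0][2],K[1][1]*s[1]+K[1][2]])
def save(f,n): cv2.imwrite("pics/"+n,cv2.cvtColor(f["frame"],cv2.COLOR_RGB2BGR))
def down(yaw): # tool z down, tool y (closing line) at angle yaw from world x
    y=np.array([np.cos(yaw),np.sin(yaw),0]);z=np.array([0,0,-1.]);x=np.cross(y,z)
    return R.from_matrix(np.c_[x,y,z]).as_quat()
E
python3 - <<'E'
from h import *
import pickle
fs={n:eyes.grab_frame(n) for n in("scene","top","wrist")}
pickle.dump(fs,open("f0.pkl","wb"))
for n in fs: save(fs[n],n+"0.png"); print(n,fs[n]["k1"],np.round(-np.array(fs[n]["view"])[:3,:3].T@np.array(fs[n]["view"])[:3,3],3))
print(monitor.sense(),env.hold_point_z)
E
```

```text
scene -0.10055949162890089 [ 0.033 -0.145  0.707]
top -0.06780357573229938 [0.378 0.168 1.068]
wrist -0.08575904628407419 [0.126 0.516 0.373]
{'clock': 0.15, 'joints': array([ 9.52523594e-01,  3.13388225e-01,  1.49866388e+00, -2.42153082e-04,
        1.33142170e+00, -2.23401878e-01]), 'qvel': array([ 0.00118258, -0.00061953, -0.00048108,  0.00016705, -0.00082011,
       -0.00295806]), 'joint_efforts': array([ 3.58036375e-01, -4.16514373e+01, -2.69816995e+01,  2.13985015e-01,
       -3.97605048e-01, -2.47906311e-02]), 'position': array([0.20175558, 0.48418373, 0.23068152]), 'ee_rot': array([ 1.96126883e-01,  9.80578068e-01, -9.06552935e-04, -2.76913731e-04]), 'contact_force': array([ 0.04935589, -0.39328181, -0.78106527]), 'ft_torque': array([-0.09279496,  0.06130159, -0.02976245]), 'gripper_force': 0.0, 'finger_gap': 1.0008208613532914} 0.0187
```

View pics/top0.png

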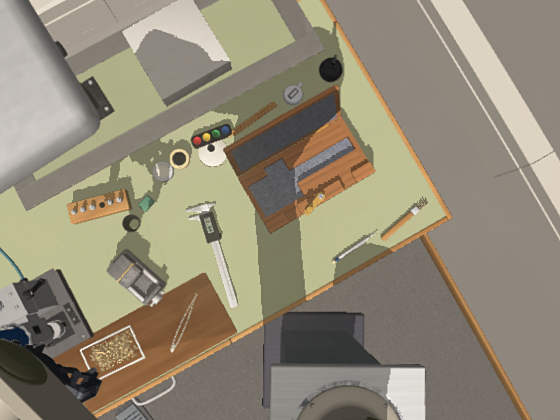

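View pics/scene0.png

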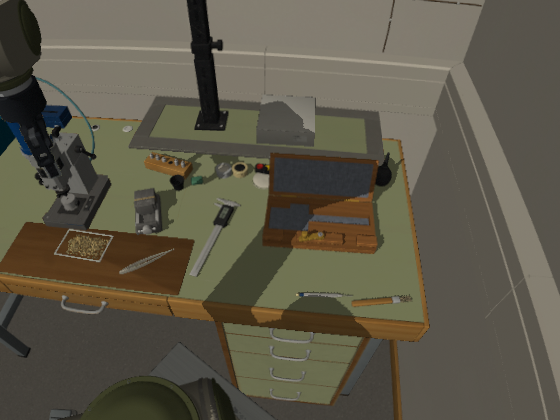

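The top view shows the caliper with its jaws at about (203,212) and beam end at (233,303). The case is centred near (300,165) with the lid leaning back and its wide end lower-left. The catch is near (312,203), and the screwdriver and brush are in front of the case. I'll enlarge the caliper and case area.

Run:
```python
from h import *
import pickle
fs=pickle.load(open("f0.pkl","rb"))
t=fs["top"]["frame"][80:240,215:385]; s=fs["scene"]["frame"][145:260,255:390]; c=fs["top"]["frame"][195:315,180:250]
im=np.zeros((590,800,3),np.uint8)
a=cv2.resize(t,None,fx=3.1,fy=3.1,interpolation=cv2.INTER_CUBIC);im[:a.shape[0],:a.shape[1]]=a
b=cv2.resize(c,None,fx=3.6,fy=3.6,interpolation=cv2.INTER_CUBIC);im[:b.shape[0],530:530+b.shape[1]]=b
cv2.imwrite("pics/crop1.png",im[...,::-1])
a=cv2.resize(s,None,fx=5,fy=5,interpolation=cv2.INTER_CUBIC);cv2.imwrite("pics/crop2.png",a[...,::-1])
f=fs["top"]
for uv in [(203,208),(234,305),(210,225),(272,230),(373,170),(340,90),(228,148)]: print(uv,onz(f,uv,0.0).round(3))
```

```text
(203, 208) [0.469 0.305 0.   ]
(234, 305) [0.271 0.236 0.   ]
(210, 225) [0.434 0.289 0.   ]
(272, 230) [0.426 0.16  0.   ]
(373, 170) [ 0.556 -0.05   0.   ]
(340, 90) [0.728 0.02  0.   ]
(228, 148) [0.597 0.256 0.   ]
```

View pics/crop1.png

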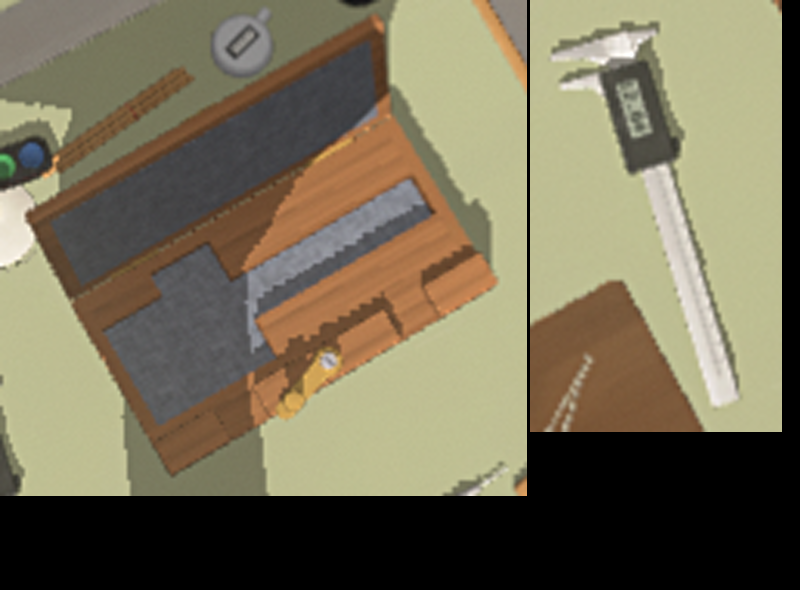

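View pics/crop2.png

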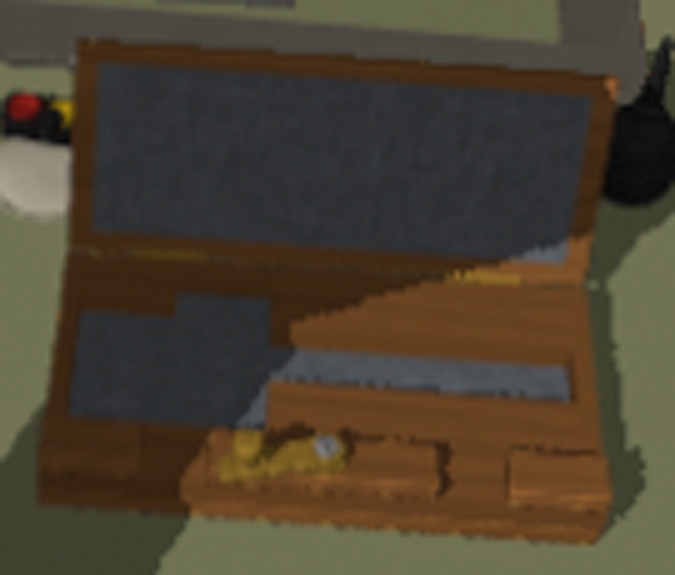

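The enlarged crops show the catch pivot at about top px (321,196) and its knob end at (308,211), so it points slightly out over the front. The wide recess is at the lower left of the case. Next I'll move the wrist camera over both objects for precise measurement.

Run:
```python
from h import *
import pickle
fs=pickle.load(open("f0.pkl","rb"))
s=monitor.sense(); Rt=R.from_quat(s["ee_rot"]).as_matrix()
V=np.array(fs["wrist"]["view"]);co=-V[:3,:3].T@V[:3,3]
off=Rt.T@(co-s["position"]); fwd=Rt.T@V[2,:3]; print("cam in tool",off.round(3),"fwd",fwd.round(3),"K",np.round(fs["wrist"]["mtx"],0).tolist())
g={}
for name,xy,yaws,h in (("cal",(0.40,0.275),(-71,109),.23),("case",(0.547,0.09),(32,212,-148),.26)):
    best=None
    for y in yaws:
        q=down(np.deg2rad(y)); Rm=R.from_quat(q).as_matrix()
        for z in (h,h-.04):
            o=Rm@off;d=Rm@fwd; p=np.array([*xy,0.02])-d*((0.02-(z+o[2]))/d[2])-o; p[2]=z
            j=kinematics.ik(p,q)
            jg=kinematics.ik(np.array([*xy,.05]),q)
            if j is None or jg is None: print(name,y,z,"none");continue
            print(name,y,z,p.round(3),j[5].round(2),jg[5].round(2))
            if best is None or abs(jg[5])<best[0]-.01: best=(abs(jg[5]),p,q)
    env.reach(best[1],best[2]); env.hold(.2)
    g[name]=eyes.grab_frame("wrist")
pickle.dump(g,open("f1.pkl","wb"))
cv2.imwrite("pics/w1.png",np.vstack([g["cal"]["frame"][:,:]])[...,::-1]); cv2.imwrite("pics/w2.png",g["case"]["frame"][...,::-1])
print(monitor.sense()["clock"])
```

```text
cam in tool [ 0.083  0.    -0.143] fwd [-0.325 -0.     0.946] K [[352.0, 0.0, 279.0], [0.0, 352.0, 212.0], [0.0, 0.0, 1.0]]
cal -71 0.23 [0.437 0.288 0.23 ] 1.6 1.6
cal -71 0.19 [0.423 0.283 0.19 ] 1.6 1.6
cal 109 0.23 [0.363 0.262 0.23 ] -1.54 -1.54
cal 109 0.19 [0.377 0.267 0.19 ] -1.54 -1.54
case 32 0.26 [0.521 0.131 0.26 ] -0.53 -0.61
case 32 0.22 [0.528 0.12  0.22 ] -0.55 -0.61
case 212 0.26 [0.573 0.049 0.26 ] 2.46 2.53
case 212 0.22 [0.566 0.06  0.22 ] 2.48 2.53
case -148 0.26 [0.573 0.049 0.26 ] 2.46 2.53
case -148 0.22 [0.566 0.06  0.22 ] 2.48 2.53
2.8
```

View pics/w1.png

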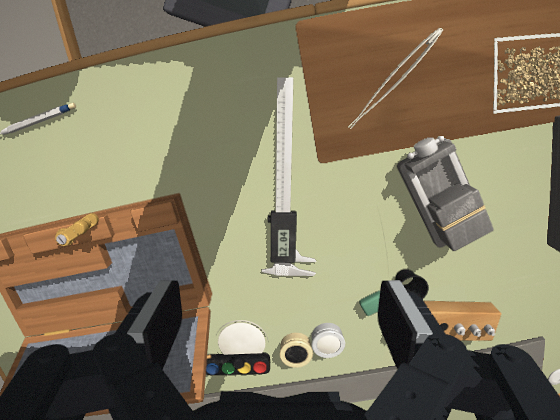

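View pics/w2.png

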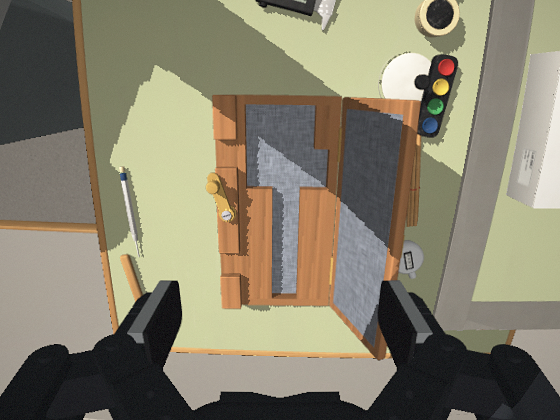

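The first wrist picture shows the caliper with its head at about (284,237), jaws at (288,270) and beam end at (286,78). The second shows the case recess from (246,103) to (297,294), with the catch screw at (227,215) and knob at (212,184). Now I'll compute the poses from masks.

Run:
```python
from h import *
import pickle
g=pickle.load(open("f1.pkl","rb"))
# caliper
f=g["cal"];im=f["frame"];hsv=cv2.cvtColor(im,cv2.COLOR_RGB2HSV)
sub=np.zeros(im.shape[:2],np.uint8);sub[195:282,255:322]=1
dk=((hsv[...,2]<75)&(sub>0)).astype(np.uint8)
n,l,st,c=cv2.connectedComponentsWithStats(dk);k=1+np.argmax(st[1:,4])
cn=max(cv2.findContours((l==k).astype(np.uint8),0,2)[0],key=cv2.contourArea)
r=cv2.minAreaRect(cn);print("head rect",r,st[k])
hc=onz(f,r[0],.012);bx=[onz(f,p,.012)[:2] for p in cv2.boxPoints(r)];print("head",hc.round(4),"sides",[np.linalg.norm(bx[i]-bx[i-1]).round(4) for i in (1,2)])
br=((hsv[...,1]<50)&(hsv[...,2]>110));P=[]
for v in range(90,206,5):
    u=np.where(br[v,265:310])[0]+265
    if len(u)>5: P.append(onz(f,(u.mean(),v),.005)[:2])
P=np.array(P);vx,vy,x0,y0=cv2.fitLine(P.astype(np.float32),2,0,.01,.01).ravel();d=np.array([vx,vy]);d*=np.sign(vx)
print("beam dir",np.rad2deg(np.arctan2(d[1],d[0])),"head off line",np.cross(d,hc[:2]-[x0,y0]))
col=np.where(br[60:110,280:292].any(1))[0].min()+60; print("beam end",col,onz(f,(286,col),.004).round(4))
e=onz(f,(286,col),.004)[:2]; print("end->head along",d@(hc[:2]-e),"(170 expected if full head visible)")
jw=np.where((br|(l==k))[250:290,262:318].any(1))[0].max()+250; print("jaw end row",jw,d@(onz(f,(290,jw),.006)[:2]-e))
# case
f=g["case"];im=f["frame"];hsv=cv2.cvtColor(im,cv2.COLOR_RGB2HSV)
m=((hsv[...,1]<95)).astype(np.uint8);w=np.zeros_like(m);w[98:304,236:333]=1;m&=w
n,l,st,c=cv2.connectedComponentsWithStats(m,connectivity=4);k=1+np.argmax(st[1:,4]);print(st[k])
cn=max(cv2.findContours((l==k).astype(np.uint8),0,2)[0],key=cv2.contourArea)
ap=cv2.approxPolyDP(cn,4,True)[:,0];print(ap.tolist())
mod=np.array([(-34,115.5),(40,115.5),(40,70),(56,70),(56,25),(26,25),(26,-115.5),(-5,-115.5),(-5,25),(-34,25)])/1e3
guess=np.array([(246,103),(315,104),(315,150),(328,150),(328,187),(300,187),(297,294),(272,295),(271,188),(246,187)],float)
px=np.array([ap[np.argmin(np.linalg.norm(ap-q,axis=1))] for q in guess]);dist=np.linalg.norm(px-guess,axis=1)
ok=dist<7
W=np.array([onz(f,p,.0125)[:2] for p in px])
def fit(A,B):
    a,b=A.mean(0),B.mean(0);U,_,Vt=np.linalg.svd((A-a).T@(B-b));Rm=Vt.T@np.diag([1,np.sign(np.linalg.det(Vt.T@U.T))])@U.T;return Rm,b-Rm@a
Rm,t=fit(mod[ok],W[ok]);yaw=np.arctan2(Rm[1,0],Rm[0,0])
print("case",t.round(4),np.rad2deg(yaw));print(np.c_[px,(dist).round(1),((W-t)@Rm-mod).round(4)*1e3])
c3=lambda x,y,z:np.array([*(Rm@[x,y]+t),z])
print("pivot px pred",proj(f,c3(-.054,0,.043)),"knob local",((onz(f,(212,183),.060)[:2]-t)@Rm).round(4))
# lid edge: intersect ray of edge corners with plane y=+-.1245
for uv,y in (((418,103),.1245),((383,358),-.1245)):
    o,dd=ray(f,uv);ol=(o[:2]-t)@Rm;dl=dd[:2]@Rm;s=(y-ol[1])/dl[1];print("lid corner",(ol+dl*s).round(4),(o+dd*s)[2].round(4))
```

```text
head rect ((281.14697265625, 236.32586669921875), (27.977630615234375, 52.038387298583984), 2.2906100749969482) [268 210  29  53 949]
head [0.4292 0.2868 0.012 ] sides [np.float64(0.0627), np.float64(0.0303)]
beam dir 18.234533 head off line -0.0009510444722212533
beam end 62 [0.2564 0.2319 0.004 ]
end->head along 0.1812724779999449 (170 expected if full head visible)
jaw end row 275 0.2330683301093739
[ 246  104   82  190 8892]
[[246, 104], [247, 185], [272, 187], [272, 293], [295, 293], [299, 187], [325, 186], [327, 149], [313, 148], [314, 105]]
case [0.5423 0.0921] 31.33080285167258
[[ 2.46e+02  1.04e+02  1.00e+00  5.00e-01  2.00e-01]
 [ 3.14e+02  1.05e+02  1.40e+00 -7.00e-01  2.00e-01]
 [ 3.13e+02  1.48e+02  2.80e+00  1.00e-01 -5.00e-01]
 [ 3.27e+02  1.49e+02  1.40e+00 -3.00e-01 -1.30e+00]
 [ 3.25e+02  1.86e+02  3.20e+00 -3.00e-01  1.30e+00]
 [ 2.99e+02  1.87e+02  1.00e+00 -1.00e-01 -3.00e-01]
 [ 2.95e+02  2.93e+02  2.20e+00 -6.00e-01  2.00e-01]
 [ 2.72e+02  2.93e+02  2.00e+00  9.00e-01 -2.00e-01]
 [ 2.72e+02  1.87e+02  1.40e+00  0.00e+00 -8.00e-01]
 [ 2.47e+02  1.85e+02  2.20e+00  4.00e-01  1.20e+00]]
pivot px pred [226.19058361 215.32470039] knob local [-0.0645  0.0404]
lid corner [0.0812 0.1245] 0.1966
lid corner [ 0.1109 -0.1245] 0.1203<stdin>:17: DeprecationWarning: Arrays of 2-dimensional vectors are deprecated. Use arrays of 3-dimensional vectors instead. (deprecated in NumPy 2.0)
```

The case fit is good: residuals are at most 1.3 mm, and the predicted pivot pixel matches the screw. The caliper head size and jaw distance are also consistent with the given sizes. I'll grasp now.

```bash
cat >> h.py <<'E'
CT=np.array([.5423,.0921]);CY=np.deg2rad(31.33);CR=np.array([[np.cos(CY),-np.sin(CY)],[np.sin(CY),np.cos(CY)]])
def c3(x,y,z): return np.array([*(CR@[x,y]+CT),z])
E
python3 - <<'E'
from h import *
a=np.deg2rad(18.23);d=np.array([np.cos(a),np.sin(a)]);n=np.array([-d[1],d[0]])
p=np.array([.4292,.2868])+.001*d+.001*n
q=down(a-np.pi/2)
env.reach([*p,.09],q)
print(env.movel([*p,.004],.12,guard=10),monitor.sense()["position"].round(4))
env.close_gripper(60);s=monitor.sense();print("gap",s["finger_gap"],s["gripper_force"])
env.movel([*p,.16],.2);s=monitor.sense();print("gap",s["finger_gap"],s["gripper_force"],s["contact_force"].round(2))
env.reach(c3(.010,.060,.16),down(CY));env.hold(.2)
f=eyes.grab_frame("wrist");save(f,"w3.png");t=eyes.grab_frame("top");save(t,"t3.png")
im=np.hstack([f["frame"],]);print(monitor.sense()["clock"],monitor.sense()["position"],c3(.010,.060,.16))
E
```

```text
False [0.4303 0.2882 0.0046]
gap 0.3142756637923143 59.584370255470276
gap 0.30623558973595216 59.107466340065 [ 0.1   0.33 -1.12]
9.15 [0.51960535 0.14864889 0.16002936] [0.51964388 0.14855087 0.16      ]
```

View pics/w3.png

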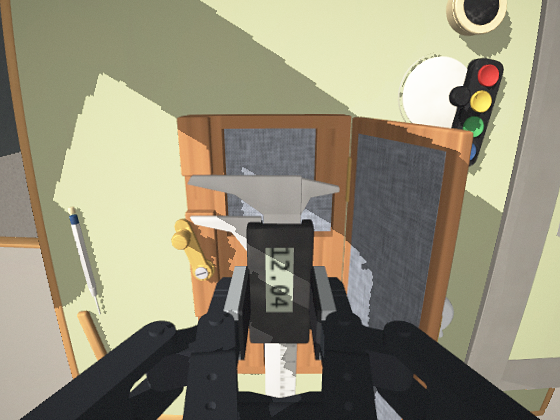

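The caliper is held squarely by its head, with the jaws toward the wide end: jaw end at about row 177, spanning columns 190 to 340. I'll check its position in the hand, then lower it.

Run:
```python
from h import *
f=eyes.grab_frame("wrist")
for z in (.160,.166):
  for uv in ((192,178),(245,177),(300,178),(339,189),(249,224),(313,224)):
    print(z,uv,((onz(f,uv,z if uv[1]<200 else .168)[:2]-CT)@CR*1e3).round(1))
```

```text
0.16 (192, 178) [-25.5 108.9]
0.16 (245, 177) [ -3.3 109.3]
0.16 (300, 178) [ 19.5 108.9]
0.16 (339, 189) [ 36.  104.2]
0.16 (249, 224) [-1.5 91.5]
0.16 (313, 224) [24.7 91.5]
0.166 (192, 178) [-24.  110.4]
0.166 (245, 177) [ -2.7 110.7]
0.166 (300, 178) [ 19.1 110.3]
0.166 (339, 189) [ 34.9 105.8]
0.166 (249, 224) [-1.5 91.5]
0.166 (313, 224) [24.7 91.5]
```

The measured position matches the expected one to about 1 mm, so I'll place it.

Run:
```python
from h import *
print(env.movel(c3(.010,.060,.05),.15,guard=10))
print("hit",env.movel(c3(.010,.060,.0185),.05,guard=8),monitor.sense()["position"][2],monitor.sense()["contact_force"].round(2))
env.movel(c3(.010,.060,.0215),.05)
env.release();s=monitor.sense();print(s["finger_gap"],s["contact_force"].round(2))
env.movel(c3(.010,.060,.19),.2)
env.hold(.1);f=eyes.grab_frame("wrist");save(f,"w4.png")
print(monitor.sense()["clock"])
```

```text
False
hit False 0.018640244955960172 [ 0.67  1.33 -0.26]
0.9985187029334281 [-0.65  0.65 -0.38]
12.8667
```

View pics/w4.png

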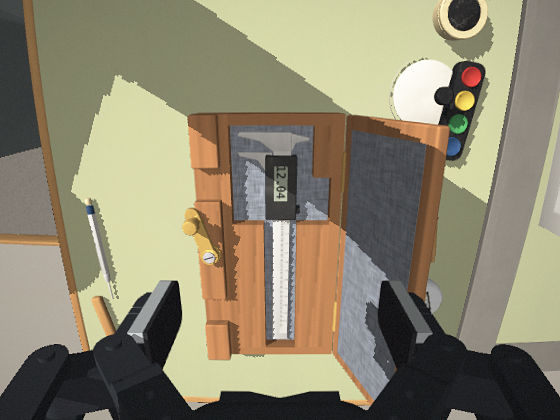

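The caliper is seated flat in the recess, jaws in the wide end, with its head at (282,187) and the beam in its slot. Now I'll shut the lid.

Run:
```python
from h import *
w=.011
qs=[down(CY+s*np.pi/2) for s in(1,-1)]
P0=c3(.150,0,.18)
js=[kinematics.ik(P0,q) for q in qs]; print([None if j is None else j[5].round(2) for j in js])
q=min(zip(js,qs),key=lambda t:9 if t[0] is None else abs(t[0][5]))[1]
env.close_gripper(20)
env.reach(P0,q)
def pt(th):
    D=np.array([-np.cos(th),np.sin(th)]);N=np.array([np.sin(th),np.cos(th)]);H=np.array([.066,.026])
    if th>np.pi/2: e=H+.106*D+.010*N; c=e-[0,.020]
    else: c=H+.086*D+.010*N
    return c3(c[0]+w,0,c[1])
env.movel(c3(.150,0,.10),.15,guard=15)
mx=0
for th in np.linspace(1.9,0,9):
    hit=env.movel(pt(th),.15,guard=25);s=monitor.sense();mx=max(mx,np.linalg.norm(s["contact_force"]))
    print(round(th,2),hit,s["contact_force"].round(1))
    if hit: break
else:
    p=pt(0);p[2]=.030;print("press",env.movel(p,.03,guard=20),monitor.sense()["position"][2],monitor.sense()["contact_force"].round(1))
print(monitor.sense()["clock"])
```

```text
[np.float64(-2.04), np.float64(1.1)]
1.9 False [ 0.5  1.  -0.1]
1.66 False [0.1 1.8 0. ]
1.42 False [ 0.3  1.8 -0.5]
1.19 False [-1.2  2.   0.8]
0.95 False [-0.3  1.  -0.8]
0.71 False [0.5 2.3 1.1]
0.48 False [0.3 1.1 0.6]
0.24 False [0.2 2.1 0.5]
0.0 False [-0.3  1.2  0.4]
press True 0.035955793073706915 [-6.1  2.3 13.8]
18.6083
```

The lid met firm resistance at z = 36 mm, which means it is shut. Next I'll locate the catch knob.

Run:
```python
from h import *
s=monitor.sense();p=s["position"].copy();p[2]=.12;env.movel(p,.2)
env.release()
q=down(CY)
env.reach(c3(-.055,-.02,.17),q);env.hold(.1)
f=eyes.grab_frame("wrist");save(f,"w5.png")
for a in (-30,-15,0): print(a,proj(f,c3(-.054+.036*np.sin(np.deg2rad(a)),.036*np.cos(np.deg2rad(a)),.060)).round(1))
print("pivot",proj(f,c3(-.054,0,.043)).round(1),monitor.sense()["clock"])
```

```text
-30 [254.  138.6]
-15 [266.2 133.5]
0 [279.4 131.7]
pivot [279.4 176. ] 21.5833
```

View pics/w5.png

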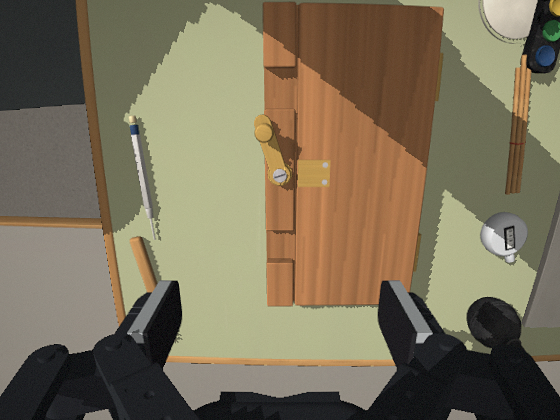

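The lid is shut flush. The knob top is at about (263,131) and the pivot screw at (280,176), which puts the catch at about -19°. I'll grip the knob and turn it, rotating the tool with it.

Run:
```python
from h import *
def k(a,z,r=.036): return c3(-.054+r*np.sin(a),r*np.cos(a),z)
a0=np.deg2rad(-19)
for a in np.deg2rad([-19,30,90]): print(kinematics.ik(k(a,.047),down(CY-a))[5].round(2),end=" ")
env.reach(k(a0,.12),down(CY-a0))
print(env.movel(k(a0,.047),.12,guard=8))
env.close_gripper(40);s=monitor.sense();print("gap",s["finger_gap"],s["contact_force"].round(1))
for a in np.deg2rad([0,18,36,54,72,90]):
    h=env.movel(k(a,.047),.08,frame=down(CY-a),guard=30);s=monitor.sense();print(np.rad2deg(a).round(),h,s["contact_force"].round(1),s["finger_gap"].round(3))
    if h: break
env.release();env.movel(k(a,.17),.2);env.hold(.1)
env.reach(c3(-.03,-.03,.2),down(CY));env.hold(.1)
f=eyes.grab_frame("wrist");save(f,"w6.png")
print("pivot",proj(f,c3(-.054,0,.043)),"knob@90",proj(f,k(np.pi/2,.06)),monitor.sense()["clock"])
```

```text
-0.94 -0.06 0.96 False
gap 0.13638368874680842 [-1.4  2.9  3.4]Traceback (most recent call last):
  File "<stdin>", line 9, in <module>
AttributeError: 'float' object has no attribute 'round'
```

A print formatting error stopped the script after the first arc step. The grip still holds, so I'll continue from there.

Run:
```python
from h import *
def k(a,z,r=.036): return c3(-.054+r*np.sin(a),r*np.cos(a),z)
s=monitor.sense();print((s["position"]-k(0,.047)).round(4),s["finger_gap"],s["contact_force"].round(1))
for a in np.deg2rad([18,36,54,72,90]):
    h=env.movel(k(a,.047),.08,frame=down(CY-a),guard=30);s=monitor.sense();print(round(np.rad2deg(a)),h,s["contact_force"].round(1),round(float(s["finger_gap"]),3))
    if h: break
env.release();env.movel(k(a,.17),.2)
env.reach(c3(-.03,-.03,.2),down(CY));env.hold(.1)
f=eyes.grab_frame("wrist");save(f,"w6.png")
print("pivot",proj(f,c3(-.054,0,.043)),"knob@90",proj(f,k(np.pi/2,.06)),"tip",proj(f,k(np.pi/2,.043,.049)),monitor.sense()["clock"])
```

```text
[ 0.0002 -0.0001  0.0001] 0.13462055381723734 [ 0.6 -0.6  3.3]
18 False [ 0.1 -4.8  3.2] 0.131
36 False [-3.3 -7.7  5.3] 0.131
54 False [-5.7 -8.7  7. ] 0.133
72 False [-9.9 -7.3  8.8] 0.132
90 False [-13.3  -5.5  11.2] 0.134
pivot [250.27715241 156.67679213] knob@90 [293.10416339 160.31951859] tip [307.55808503 156.63432532] 29.3083
```

View pics/w6.png

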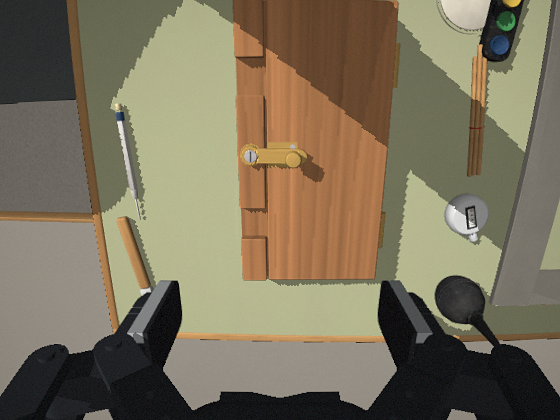

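The catch lies square across the shut lid: screw at (250,156) and knob at (293,159), within about a pixel of the predicted 90° position. The other things look undisturbed and the arm is clear, so I'm handing in.

```bash
python3 -c "
from bench import job
print(job.hand_in())"
```

```text
the job is handed in; nothing more can be done
None
```

The caliper is in its case with the jaws in the wide end, the lid is shut, the catch is square across it to within about 2° in the last picture, and the job is handed in at about 29 s of the 53 s allowed.

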